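# Put the polishing kit away in its caddy

### The job

Put this polishing station's kit away in the wooden caddy: the whole dressing stone, the square tin, the lidded paste pot and the brass cup dop, each sitting flat and upright on the floor of the recess cut to its own shape and size (the pot in the wider round one, the dop in the smaller). Leave the broken half stone and the brass post without a cup standing where they are.

Things in the scene. Friction and masses are not known exactly. Their poses are not given: they have to be found in the camera images.
- stone: whole dressing stone: grey stone bar 80 x 28 x 28 mm, about 140 g, loose. Origin: centre of its underside; x along its length, z up
- tin: closed square metal stone tin 44 x 44 x 30 mm, its lid fast, about 80 g, loose. Origin: centre of its underside; x and y parallel to its sides, z up
- pot: round white paste pot with a dark screw lid (fast), 54 mm diameter, 36 mm high (the lid is the top 14 mm), about 90 g, loose, standing upright. Origin: centre of its underside, z up
- dop: brass cup dop standing upright: round foot 36 mm diameter and 10 mm thick, thin stem 14 mm diameter, and on top a hollow cup 28 mm outside diameter (its straight side from 38 to 52 mm above the foot's underside), 52 mm high overall, about 120 g, loose. Origin: centre of the foot's underside, z up
- half_stone: look-alike, not part of the kit: broken half of a dressing stone, grey, 36 x 28 x 28 mm with one ragged end. Origin: centre of its underside; x along its length towards the ragged end
- post: look-alike, not part of the kit: brass post with the same foot (36 mm diameter) and stem (14 mm diameter) as the dop, 52 mm high, but the stem runs straight up to a plain end with no cup. Origin: centre of the foot's underside
- bay_stone: fixed light-wood insert 110 x 110 x 16 mm in any one cell of the 2 x 2 dark-wood caddy; in its top, centred, a recess 98 mm long (along its x) and 46 mm wide, 10 mm deep, floor black. Origin: centre of its underside, 6 mm above the table; recess floor 6 mm and top 16 mm above the origin; x, y along its sides, z up. Caddy 238 x 238 mm, walls level with the inserts
- bay_tin: fixed light-wood insert 110 x 110 x 16 mm in any one cell of the 2 x 2 dark-wood caddy; in its top, centred, a recess 62 x 62 mm square, 10 mm deep, floor black. Origin: centre of its underside, 6 mm above the table; recess floor 6 mm and top 16 mm above the origin; x, y along its sides, z up
- bay_pot: fixed light-wood insert 110 x 110 x 16 mm in any one cell of the 2 x 2 dark-wood caddy; in its top, centred, a recess round, 74 mm diameter (the wider of the two round ones), 10 mm deep, floor black. Origin: centre of its underside, 6 mm above the table; recess floor 6 mm and top 16 mm above the origin; x, y along its sides, z up
- bay_dop: fixed light-wood insert 110 x 110 x 16 mm in any one cell of the 2 x 2 dark-wood caddy; in its top, centred, a recess round, 54 mm diameter (the smaller of the two round ones), 10 mm deep, floor black. Origin: centre of its underside, 6 mm above the table; recess floor 6 mm and top 16 mm above the origin; x, y along its sides, z up
Things that resemble listed ones, but are neither listed nor needed, are in the scene too. What is shaped like the half_stone but pink or red is not meant.

How it is judged:
By the outcome, as a careful person would: the job done as asked, in the order asked, and still so for the second after the job is handed in, with the robot touching nothing.
It also fails if it takes over 109 s, if anything falls off the work surface, if the arm or the gripper's body presses on something with over 40 N, if the wrist force passes 120 N, or if a joint passes its speed limit or range.

### The arm

A 7-joint arm with a two-finger parallel gripper is mounted at the origin on the work surface. World frame = base frame: x ahead of the robot, y to its left, z up, the work surface at z = 0. Lengths are in m, angles in degrees, forces in N, time in s.
With the tool pointing down it reaches from about 0.4 to 0.9 m from the base axis. Payload 5.5 kg.
Tool frame: the origin (TCP) lies between the finger pads; the fingertips stand 8 mm ahead of it and the grasp point (between the pads) lies 11 mm behind it; z points along the fingers, y is the direction in which the jaws open and shut (so a half turn about z gives the same grasp; the last joint's range is limited). The gripper opens to 85 mm and grips with 20 to 120 N. Pads are 22 mm wide; open, the fingers measure 114 mm over their backs; the gripper's body (76 mm by 85 mm) begins 54 mm behind the grasp point. The pads swing forward as they close: fully open they stand 13 mm farther back than shut.
Start: joints at [-60.493, 28.699, -24.465, 88.831, 12.651, 65.22, -12.049], TCP at [0.162, 0.63, 0.239] pointing down, gripper open.
Joint ranges: [-164.97, 164.97], [-17.58, 116.51], [-87.97, 89.64], [11.32, 138.91], [-80.73, 260.73], [10.89, 115.49], [-147.41, 147.41]. Speed limits (degrees/s): [147.25, 147.25, 180, 180, 180, 180, 180].

### API

Orientations are given as a 3x3 rotation matrix whose columns are the frame's x, y, z axes.
In Python, from cell import readout, eyes, job gives the robot as it stands. The module is installed in compiled form; this text tells all that it offers.
- The arm moves only by the shell command python3 -m creep 'ROWS' [FORCE]. ROWS is JSON, a list of rows, each a list of 5 numbers: the closure, from 0 (fully open) to 1 (shut), then the shift along the tool's x, y, z in m, then the turn about the tool's z in degrees. In form: [[fingers, x, y, z, roll], ...]. A call has 1 to 8 rows; each row shifts and turns the pose as measured when the row begins, along the tool's axes as they then stand; what a row does not reach is not made up. A row lasts 1/10 s, in which the tool goes at most 50 mm and 8.59 degrees, less where a joint would pass 70% of its speed; a pose out of reach is approached as far as the arm can. A call with a gripper value outside its range is refused whole. The fingers move at their own pace and stop on an object; FORCE is the grip in N (left out, the last holds). Time passes only in rows, so rows that do not move let the fingers close. It gives the time, the measured TCP pose, the force and the opening at its end, in the units of the state.
- readout.observe(): the state, without advancing time (a new reading comes with each control period).
- eyes.grab_frame(name): name is "scene" or "top"; returns a dict with "color" (400x640x3 uint8, blue, green, red), "depth" (400x640 float32, m along the optical axis (not along the pixel's ray), 0 where there is no reading), "mtx" (3x3 intrinsics, pixels), "D" ([k1, k2, p1, p2, k3] as OpenCV has them; the pictures are not rectified), "rvec" (rotation vector, rad) and "tvec" (3), from world to camera coordinates, as OpenCV has them. Camera axes: x right, y down, z forward; pixel columns grow to the right and rows downward; lengths in m; the calibration is good to about 2 mm. A picture is of the moment at which its call begins.
- job.job_done(): hands the job in, once; it reports no verdict.
Trained networks look in a picture, given as the dict that the camera call returned (one of the last four; its "shot" number tells which), for a name from the list of things; names that differ only in an ending like _2 or _b are one class to them, and where a whole thing is asked for, a point or a joint stands for the part that bears it (a point fixed in the world has none). Each returns a list of dicts, best first, with "p" (0 to 1); they miss things now and then, are a little off and sometimes report something else, mostly with a low value. They report only what shows in the picture. A call takes as long as a camera call. They do not tell look-alikes from the thing itself.
- eyes.outline_of(picture, target): "mask" (400x640 bool, what is visible of it) and "bbox" ([left, top, right, bottom] in pixels, round what is visible of it).
- eyes.tip_of(picture, target): "pixel" ([column, row] in pixels: a listed point, or the origin of a listed thing).
The state is a dict: "t": time; "q": joint angles; "qd": joint speeds; "effort": joint torques, N m; "tcp_pos": TCP position; "tool_rot": TCP orientation; "ft_force": force on the tool from outside, world axes, zero at the start; "ft_torque": the same for the moment, N m; "gripper_width": opening from 0.0 (shut) to 1.0 (fully open).
Only numpy, scipy, OpenCV 4.12 (cv2) and the standard library are available. Lean on these libraries where they do the work, as an engineer would, in place of code of your own. Each camera call takes 0.05 s, during which the arm holds its last target.

## Working session

There is one attempt and no reset: what is moved stays moved. The work goes in short steps, Python scripts to look and compute and a shell command to move; the robot and the scene stay as the last step left them, time stands still between calls to the robot, and variables do not carry over. Pictures are saved under pics/ and viewed, and the job is handed in when it is done.

```bash
mkdir -p pics
python3 - <<'E'
from cell import readout, eyes
import cv2, numpy as np
s=readout.observe()
print(s['t'],s['tcp_pos'],s['tool_rot'],s['gripper_width'],s['ft_force'])
for n in ['scene','top']:
    f=eyes.grab_frame(n); cv2.imwrite(f'pics/{n}0.png',f['color'])
    np.savez(f'{n}0.npz',**{k:v for k,v in f.items()})
    print(n,f['mtx'],f['D'],f['rvec'],f['tvec'],f['shot'])
E
```

```text
0.0 [0.16178331 0.62881021 0.23823345] [[-9.68491955e-01  2.49044164e-01 -5.80087318e-04]
 [ 2.49044828e-01  9.68490009e-01 -1.94313964e-03]
 [ 7.78811850e-05 -2.02638285e-03 -9.99997944e-01]] 0.9975242163791925 [ 0.11347498 -1.07803264  0.38769039]
scene [[405.81159235   0.         315.75520539]
 [  0.         405.81159235 201.00322901]
 [  0.           0.           1.        ]] [-0.08103207  0.          0.          0.          0.        ] [ 2.31918852  0.84407804 -0.31158611] [-0.46107311 -0.26968724  1.37005946] 1
top [[395.43788438   0.         315.50069547]
 [  0.         395.43788438 205.95193048]
 [  0.           0.           1.        ]] [0.00035193 0.         0.         0.         0.        ] [ 2.16302812 -2.1385201   0.12085021] [0.01865908 0.62705219 0.76415707] 2
```

View pics/scene0.png

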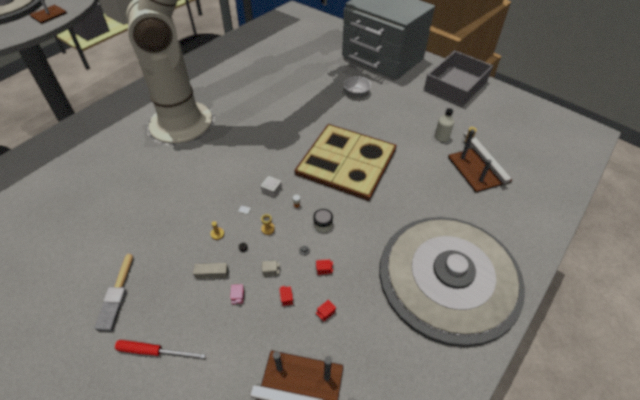

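View pics/top0.png

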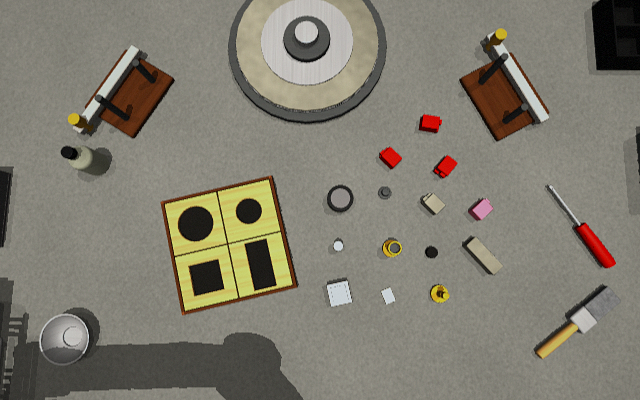

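The scene view shows the stone at (210,271), half stone (270,268), tin (271,185), pot (323,217), dop (267,224) and post (217,230). In the top view they are at: stone (482,255), half stone (433,203), tin (339,293), pot (340,198), dop (392,248), post (440,293). The caddy is centred near (229,245). Next I'll measure them.

```bash
cat > h.py <<'E'
import cv2, numpy as np
from cell import eyes, readout
def RT(f): return cv2.Rodrigues(np.array(f['rvec'],float))[0], np.array(f['tvec'],float).reshape(3)
def cloud(f):
    R,t=RT(f); h,w=f['depth'].shape
    uv=np.stack(np.meshgrid(np.arange(w),np.arange(h)),-1).reshape(-1,1,2).astype(np.float64)
    n=cv2.undistortPoints(uv,np.array(f['mtx']),np.array(f['D'])).reshape(-1,2)
    d=f['depth'].reshape(-1,1).astype(float)
    P=(np.hstack([n*d,d])-t)@R
    P[d[:,0]<=0]=np.nan
    return P.reshape(h,w,3)
def pix2plane(f,px,z):
    R,t=RT(f); n=cv2.undistortPoints(np.array(px,float).reshape(-1,1,2),np.array(f['mtx']),np.array(f['D'])).reshape(-1,2)
    r=np.hstack([n,np.ones((len(n),1))])@R; c=-R.T@t
    return c+r*((z-c[2])/r[:,2])[:,None]
E
python3 - <<'E'
from h import *
np.set_printoptions(precision=4,suppress=True)
names=['stone','tin','pot','dop','half_stone','post','bay_stone','bay_tin','bay_pot','bay_dop']
for cam in ['top','scene']:
    f=eyes.grab_frame(cam); P=cloud(f)
    print(cam, 'cam at',-RT(f)[0].T@RT(f)[1])
    for n in names:
        for o in eyes.outline_of(f,n)[:3]:
            if o['p']<.3: continue
            m=o['mask']&np.isfinite(P[...,2]); q=P[m]
            zt=np.percentile(q[:,2],90)
            T=q[q[:,2]>zt-.006]
            r=cv2.minAreaRect((T[:,:2]*1000).astype(np.float32))
            v,u=np.nonzero(o['mask'])
            print(n,round(o['p'],2),'px',u.mean().round(),v.mean().round(),'ztop',round(zt,4),'rect c',np.round(r[0],1),'size',np.round(r[1],1),'ang',round(r[2],1))
        print('   tip',[(np.round(o['pixel'],1),round(o['p'],2),pix2plane(f,o['pixel'],0.006 if 'bay' in n else 0)[0][:2]) for o in eyes.tip_of(f,n)[:3]])
E
```

```text
top cam at [0.5266 0.0149 0.8366]
stone 0.87 px 482.0 255.0 ztop 0.0298 rect c [ 532.2 -315.8] size [80.1 28.5] ang 42.7
   tip [(array([477.2, 253.8]), 0.61, array([ 0.5346, -0.3129]))]
tin 0.98 px 338.0 293.0 ztop 0.0325 rect c [453.6 -22.9] size [44.1 43.9] ang 13.3
   tip [(array([340.8, 292.2]), 0.94, array([ 0.452 , -0.0283])), (array([475.3, 255.2]), 0.17, array([ 0.5316, -0.3088]))]
pot 0.62 px 340.0 198.0 ztop 0.0385 rect c [645.3 -23.4] size [52.3 52.1] ang 57.4
pot 0.31 px 339.0 292.0 ztop 0.0325 rect c [454.  -22.7] size [43.3 43.9] ang 12.8
   tip [(array([338.8, 202.8]), 0.92, array([ 0.6391, -0.0233]))]
dop 0.5 px 391.0 247.0 ztop 0.0522 rect c [ 545.2 -130.3] size [25.  25.8] ang 46.2
   tip [(array([389.6, 247.4]), 0.77, array([ 0.5457, -0.1303])), (array([250.7, 210.2]), 0.69, array([0.6211, 0.1645]))]
half_stone 0.8 px 432.0 203.0 ztop 0.0297 rect c [ 639.1 -215.6] size [39.8 26.7] ang 45.9
half_stone 0.7 px 445.0 166.0 ztop 0.0298 rect c [ 716.6 -245.2] size [28.  42.2] ang 49.4
half_stone 0.67 px 430.0 123.0 ztop 0.0296 rect c [ 811.4 -216.4] size [40.6 29.6] ang
[... 2637 characters left out ...]
op 0.0239 rect c [594.2 271.4] size [112.5 120.9] ang 14.9
   tip []
bay_tin 0.94 px 337.0 141.0 ztop 0.024 rect c [482.9 243.3] size [113.2 118.9] ang 14.4
   tip [(array([339.8, 141.1]), 0.6, array([0.4816, 0.2631]))]
bay_pot 0.6 px 371.0 152.0 ztop 0.0239 rect c [592.2 273.8] size [114.  115.3] ang 14.8
bay_pot 0.39 px 338.0 141.0 ztop 0.024 rect c [484.9 245.7] size [113.6 113.4] ang 15.1
   tip [(array([369.1, 153.7]), 0.82, array([0.5872, 0.2754]))]
bay_dop 0.96 px 357.0 176.0 ztop 0.0239 rect c [621.3 162.5] size [109.9 112.9] ang 13.2
bay_dop 0.6 px 269.0 268.0 ztop 0.0305 rect c [ 640.8 -219.3] size [41.4 28.7] ang 42.1
   tip [(array([356.7, 176.3]), 0.94, array([0.615 , 0.1726]))]
```

The two views agree to about 3 mm and the heights match the text, with both reading about 2 mm high. The bay layout is consistent with a 238 mm caddy at about 14° yaw. I'll pick the pot first, turning the jaws to 103.8°, which is the caddy's direction.

```bash
cat > go.py <<'E'
import sys,numpy as np
from cell import readout
s=readout.observe(); R=np.array(s['tool_rot']);p=np.array(s['tcp_pos'])
phi=np.degrees(np.arctan2(R[1,1],R[0,1]))
print('t',round(s['t'],2),'p',p.round(4),'jaw',phi.round(2),'w',round(s['gripper_width'],3),'F',np.round(s['ft_force'],1),'q',np.round(s['q'],0))
if len(sys.argv)>3:
    t=np.array(list(map(float,sys.argv[1:4])))
    print('tool d (mm)',(R.T@(t-p)*1000).round(1))
    if len(sys.argv)>4:
        r=(phi-float(sys.argv[4])+90)%180-90; print('roll',r.round(2))
E
python3 -m creep '[[0,0,0,0,-7],[0,0,0,0,-7],[0,0,0,0,-7],[0,0,0,0,-7]]' 40; python3 go.py 0.647 -0.025 0.16 103.8
```

```text
t: 2.6
tcp_pos: [0.1617, 0.6296, 0.2395]
tool_rot: [[-0.968, -0.251, 0.001], [-0.251, 0.968, 0.0], [-0.001, 0.0, -1.0]]
ft_force: [-0.1, -0.7, -0.9]
gripper_width: 1.0
t 2.6 p [0.1617 0.6296 0.2395] jaw 104.56 w 1.0 F [-0.1 -0.7 -0.9] q [-56.  30. -30.  89.  16.  66.  14.]
tool d (mm) [-305.1 -755.6   79.7]
roll 0.76
```

```bash
python3 -m creep '[[0,-0.02,-0.045,0,0],[0,-0.02,-0.045,0,0],[0,-0.02,-0.045,0,0],[0,-0.02,-0.045,0,0],[0,-0.02,-0.045,0,0],[0,-0.02,-0.045,0,0],[0,-0.02,-0.045,0,0],[0,-0.02,-0.045,0,0]]'|head -2;  python3 go.py 0.647 -0.025 0.16 103.8
```

```text
t: 3.4
tcp_pos: [0.4074, 0.3236, 0.2378]
t 3.4 p [0.4074 0.3236 0.2378] jaw 105.7 w 1.001 F [ 0.4  0.8 -0.4] q [-19.  15. -26. 108.   7.  59.  58.]
tool d (mm) [-136.4 -401.1   74.6]
roll 1.9
```

```bash
python3 -m creep '[[0,-0.02,-0.045,0,0],[0,-0.02,-0.045,0,0],[0,-0.02,-0.045,0,0],[0,-0.02,-0.045,0,0],[0,-0.02,-0.045,0,0],[0,-0.02,-0.045,0,0]]'|head -2;  python3 go.py 0.647 -0.025 0.10 103.8
```

```text
t: 4.0
tcp_pos: [0.598, 0.0919, 0.2384]
t 4.0 p [0.598  0.0919 0.2384] jaw 105.73 w 0.999 F [ 1.1  1.2 -0.6] q [  2.  23. -17.  96.   7.  62.  89.]
tool d (mm) [ -14.8 -126.8  137.5]
roll 1.93
```

```bash
python3 -m creep '[[0,-0.005,-0.042,0.033,0],[0,-0.005,-0.042,0.033,0],[0,-0.005,-0.042,0.033,0],[0,0,0,0.035,2],[0,0,0,0,0]]'|head -2;  python3 go.py 0.647 -0.025 0.018 103.8
```

```text
t: 4.5
tcp_pos: [0.6502, -0.0284, 0.1106]
t 4.5 p [ 0.6502 -0.0284  0.1106] jaw 102.94 w 0.999 F [ 0.   1.3 -0.7] q [  9.  35. -13.  95.   9.  50.  96.]
tool d (mm) [ 3.6  3.9 92.6]
roll -0.86
```

```bash
python3 -m creep '[[0,0.003,0.003,0.03,0],[0,0,0,0.03,0],[0,0,0,0.02,0],[0,0,0,0,0]]'|head -2;  python3 go.py 0.647 -0.025 0.018 103.8
python3 -c "
from h import *
f=eyes.grab_frame('scene'); cv2.imwrite('pics/s1.png',cv2.resize(f['color'][130:300,200:420],(800,618))[:600])"
```

```text
t: 4.9
tcp_pos: [0.6516, -0.0235, 0.0347]
t 4.9 p [ 0.6516 -0.0235  0.0347] jaw 103.25 w 1.003 F [ 0.5 -0.1 -0. ] q [  8.  41. -12.  97.  11.  42.  95.]
tool d (mm) [ 5.1 -0.4 16.6]
roll -0.55
```

View pics/s1.png

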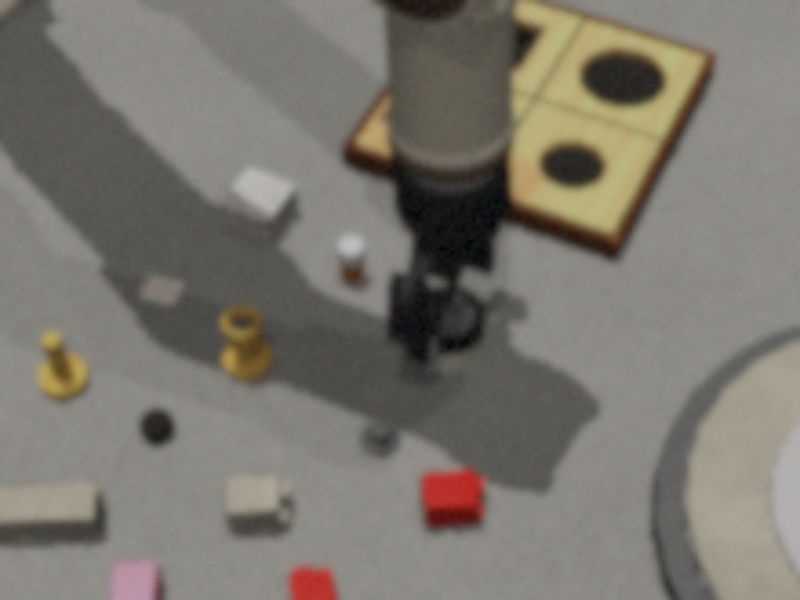

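The gripper straddles the pot, with the near finger at (415,320) and the pot behind it at (460,320). The pot looks undisturbed, so I'll lower and close.

```bash
python3 -m creep '[[0,0.005,0,0.016,0],[0,0,0,0,0],[1,0,0,0,0],[1,0,0,0,0],[1,0,0,0,0],[1,0,0,0,0],[1,0,0,0,0],[1,0,0,0,0]]' 40|head -2;  python3 go.py 0.592 0.274 0.1 103.8
```

```text
t: 5.75
tcp_pos: [0.6573, -0.0218, 0.0333]
t 5.75 p [ 0.6573 -0.0218  0.0333] jaw 103.49 w 0.609 F [-0.   1.  -1.3] q [  8.  41. -12.  97.  11.  41.  95.]
tool d (mm) [ -8.2 302.6 -67.4]
roll -0.31
```

```bash
for i in 1 2 3; do python3 go.py; done; python3 -m creep '[[1,0,0,0,0],[1,0,0,0,0]]'|head -2; python3 go.py; python3 -m creep '[[1,0,0,-0.03,0]]'|head -2; python3 go.py
```

```text
t 5.75 p [ 0.6573 -0.0218  0.0333] jaw 103.49 w 0.609 F [-0.   1.  -1.3] q [  8.  41. -12.  97.  11.  41.  95.]
t 5.75 p [ 0.6573 -0.0218  0.0333] jaw 103.49 w 0.609 F [-0.   1.  -1.3] q [  8.  41. -12.  97.  11.  41.  95.]
t 5.75 p [ 0.6573 -0.0218  0.0333] jaw 103.49 w 0.609 F [-0.   1.  -1.3] q [  8.  41. -12.  97.  11.  41.  95.]
t: 5.95
tcp_pos: [0.657, -0.0219, 0.033]
t 5.95 p [ 0.657  -0.0219  0.033 ] jaw 103.48 w 0.608 F [ 0.  -0.3 -1.4] q [  8.  41. -12.  97.  11.  41.  95.]
t: 6.05
tcp_pos: [0.6519, -0.0221, 0.0586]
t 6.05 p [ 0.6519 -0.0221  0.0586] jaw 103.49 w 0.611 F [-0.6 -0.3 -0.8] q [  9.  39. -12.  97.  10.  44.  95.]
```

```bash
python3 -c "
from cell import readout
import numpy as np
s=readout.observe();print(np.round(s['tool_rot'],3),np.round(s['qd'],1),np.round(s['effort'],1),np.round(s['q'],2))
from h import *
for c in ['scene','top']:
    f=eyes.grab_frame(c); cv2.imwrite(f'pics/{c}2.png',f['color'])"; python3 go.py
```

```text
[[-0.972 -0.233  0.029]
 [-0.233  0.972  0.006]
 [-0.03  -0.001 -1.   ]] [  4.7 -28.   -6.2  -3.7  -6.6  29.3   5.2] [ -0.9 -60.1  -3.4 -23.4   0.2  -1.5  -0.2] [  8.56  38.6  -12.12  97.13  10.44  43.67  95.15]
t 6.15 p [ 0.6583 -0.022   0.066 ] jaw 103.48 w 0.606 F [ 1.4 -0.1 -1.1] q [  9.  38. -12.  97.  10.  44.  95.]
```

View pics/scene2.png

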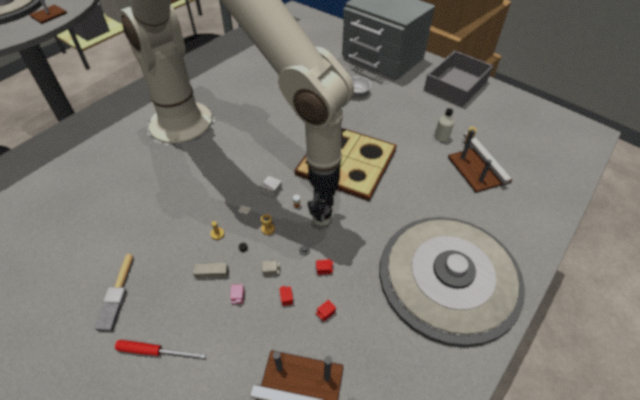

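```bash
python3 go.py; python3 -c "
from h import *
f=eyes.grab_frame('scene');np.savez('s3.npz',**f); cv2.imwrite('pics/s3.png',cv2.resize(f['color'][150:270,250:410],(800,600),interpolation=cv2.INTER_CUBIC))
from cell import readout
s=readout.observe();print(np.round(s['tool_rot'],3),np.round(s['qd'],1))"; python3 go.py
```

```text
t 6.15 p [ 0.6583 -0.022   0.066 ] jaw 103.48 w 0.606 F [ 1.4 -0.1 -1.1] q [  9.  38. -12.  97.  10.  44.  95.]
[[-0.972 -0.233  0.042]
 [-0.233  0.972  0.006]
 [-0.043 -0.004 -0.999]] [-0.1  1.5  0.4  1.3  0.2 -0.5  0. ]
t 6.2 p [ 0.6576 -0.0221  0.0648] jaw 103.47 w 0.608 F [-0.4  0.8 -0.4] q [  9.  38. -12.  97.  10.  44.  95.]
```

View pics/s3.png

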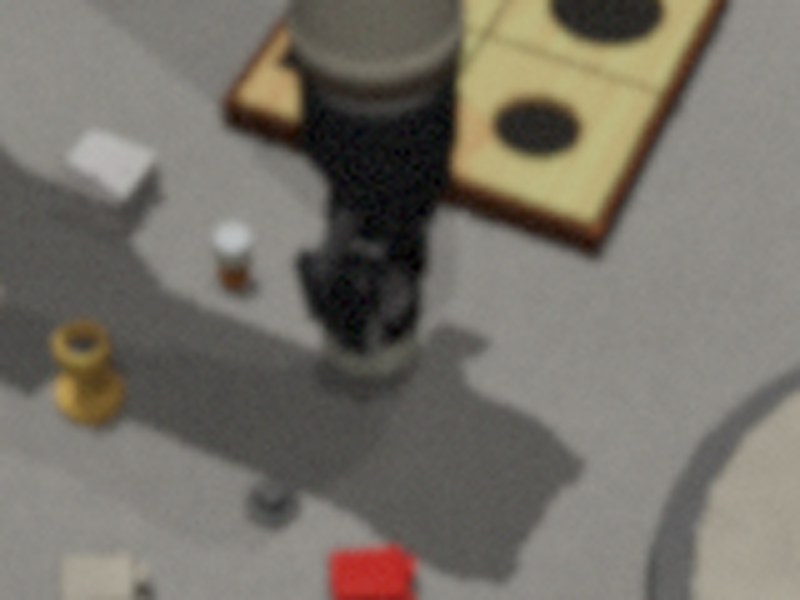

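```bash
sed -i "s/^if len(sys.argv)>3/print('tilt deg xy',np.degrees(R[:2,2]).round(2),'qd',np.abs(s['qd']).max().round(1))\nif len(sys.argv)>3/" go.py
python3 -m creep '[[1,0,0,-0.02,0]]' >/dev/null; python3 go.py;python3 -m creep '[[1,0,0,-0.02,0]]' >/dev/null; python3 go.py;python3 -m creep '[[1,0,0,-0.02,0]]' >/dev/null; python3 go.py; python3 -m creep '[[1,0,0,0,0]]' >/dev/null; python3 go.py;  python3 -m creep '[[1,0,0,0,0]]' >/dev/null; python3 go.py 0.592 0.274 0.12 103.8
```

```text
t 6.3 p [ 0.6539 -0.0223  0.0816] jaw 103.47 w 0.607 F [-0.4 -0.4 -1.3] q [  9.  37. -12.  97.  10.  45.  95.]
tilt deg xy [2.08 0.35] qd 19.7
t 6.4 p [ 0.6527 -0.0224  0.1009] jaw 103.48 w 0.607 F [-0.4  0.5 -1.1] q [  9.  35. -13.  96.  10.  47.  96.]
tilt deg xy [2.   0.35] qd 19.5
t 6.5 p [ 0.6509 -0.0226  0.1201] jaw 103.48 w 0.606 F [ 0.2 -0.1 -1.2] q [  9.  34. -13.  96.   9.  49.  96.]
tilt deg xy [1.85 0.36] qd 19.7
t 6.6 p [ 0.6526 -0.0226  0.1222] jaw 103.47 w 0.61 F [0.2 0.3 0. ] q [  9.  34. -13.  96.   9.  49.  96.]
tilt deg xy [2.1  0.35] qd 2.4
t 6.7 p [ 0.652  -0.0227  0.1211] jaw 103.46 w 0.609 F [ 0.1  0.7 -0.4] q [  9.  34. -13.  96.   9.  49.  96.]
tilt deg xy [2.03 0.34] qd 0.5
tool d (mm) [-10.7 302.5   0.8]
roll -0.34
```

```bash
python3 -m creep '[[1,-0.002,0.04,0,0],[1,-0.002,0.05,0,0],[1,-0.002,0.05,0,0],[1,-0.001,0.05,0,0],[1,-0.001,0.05,0,0],[1,0,0.035,0,0],[1,0,0.01,0,0],[1,0,0,0,0]]' >/dev/null; python3 go.py 0.592 0.274 0.045 103.8
```

```text
t 7.5 p [0.5871 0.2595 0.1052] jaw 103.07 w 0.607 F [ 0.8 -0.5 -1.1] q [-16.  35. -14.  97.  11.  49.  68.]
tilt deg xy [ 1.16 -0.01] qd 1.1
tool d (mm) [-6.8 13.3 60.3]
roll -0.73
```

```bash
python3 -m creep '[[1,-0.007,0.013,0.01,0],[1,0,0,0.015,0],[1,0,0,0,0]]' >/dev/null; python3 go.py 0.592 0.274 0.045 103.8; python3 -c "
from h import *
for c in ['scene','top']:
    f=eyes.grab_frame(c);np.savez(c+'4.npz',**f)
    x,y=(270,100) if c=='scene' else (130,150)
    cv2.imwrite(f'pics/{c}4.png',cv2.resize(f['color'][y:y+120,x:x+160],(800,600),interpolation=cv2.INTER_CUBIC))
"
```

```text
t 7.8 p [0.5928 0.269  0.0758] jaw 102.78 w 0.609 F [-0.1 -0.7 -0.8] q [-18.  38. -13.  96.  12.  47.  66.]
tilt deg xy [ 1.06 -0.26] qd 1.9
tool d (mm) [ 0.2  5.3 30.8]
roll -1.02
```

View pics/scene4.png

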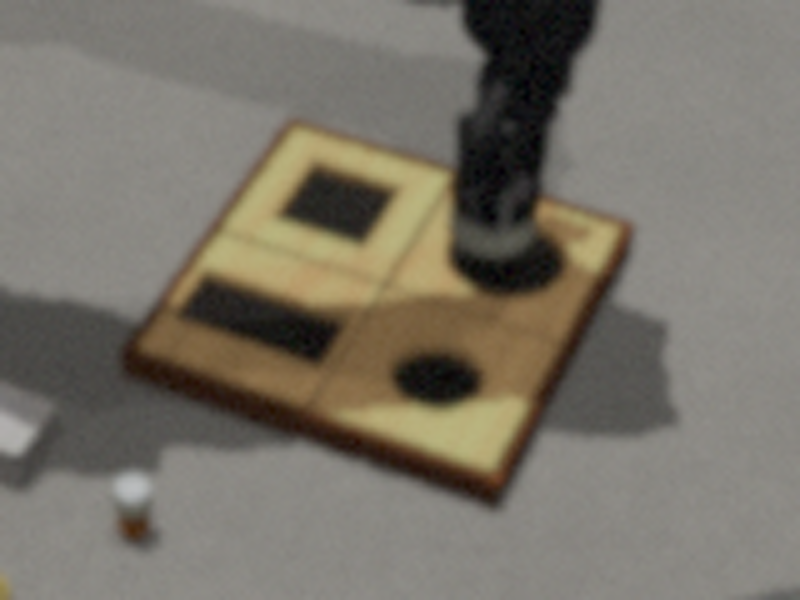

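View pics/top4.png

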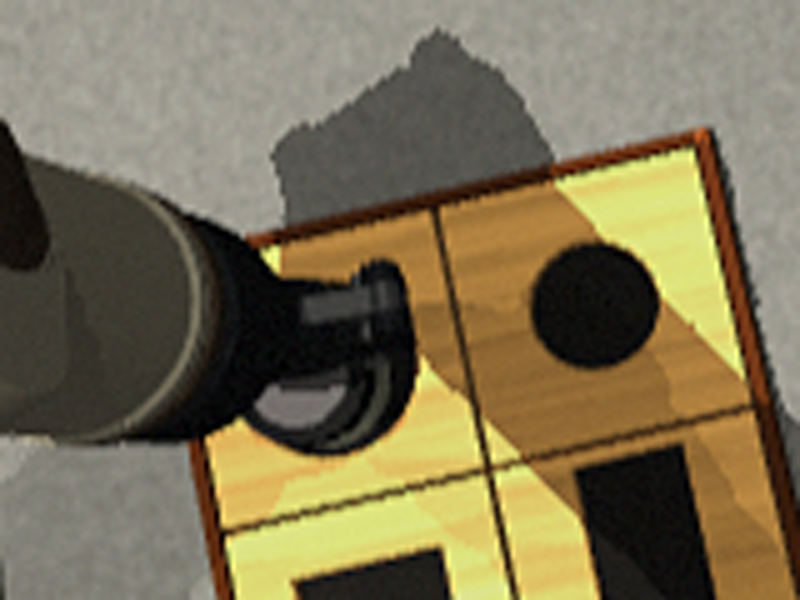

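The pot hangs over the bay at scene crop (490,240), with its bottom just above the recess. The top view shows the lid rim around (330,370), i.e. pixel (196,224). Next I'll back-project that point and compare it with the recess.

Run:
```python
from h import *
f=dict(np.load('top4.npz')); P=cloud(f)
print(pix2plane(f,[196,224],0.08), pix2plane(f,[195.5,223],0.024))
for v in (226,230,234,238,240):
  print(v,[tuple(np.round(P[v,u]*1000).astype(int)) for u in (180,188,192,196,204,210)])
# recess center from first frame
g=dict(np.load('top0.npz'));Q=cloud(g)
```

```text
[[0.58424634 0.25481405 0.08      ]] [[0.59057061 0.27370918 0.024     ]]
226 [(np.int64(570), np.int64(237), np.int64(215)), (np.int64(580), np.int64(270), np.int64(81)), (np.int64(580), np.int64(261), np.int64(83)), (np.int64(580), np.int64(254), np.int64(81)), (np.int64(581), np.int64(241), np.int64(74)), (np.int64(585), np.int64(246), np.int64(13))]
230 [(np.int64(565), np.int64(241), np.int64(203)), (np.int64(572), np.int64(269), np.int64(81)), (np.int64(572), np.int64(261), np.int64(82)), (np.int64(573), np.int64(254), np.int64(81)), (np.int64(574), np.int64(244), np.int64(64)), (np.int64(577), np.int64(246), np.int64(12))]
234 [(np.int64(565), np.int64(283), np.int64(83)), (np.int64(565), np.int64(269), np.int64(82)), (np.int64(565), np.int64(260), np.int64(84)), (np.int64(565), np.int64(253), np.int64(83)), (np.int64(567), np.int64(247), np.int64(50)), (np.int64(568), np.int64(243), np.int64(23))]
238 [(np.int64(559), np.int64(305), np.int64(22)), (np.int64(557), np.int64(268), np.int64(83)), (np.int64(557), np.int64(263), np.int64(75)), (np.int64(558), np.int64(260), np.int64(58)), (np.int64(560), np.int64(255), np.int64(23)), (np.int64(560), np.int64(243), np.int64(23))]
240 [(np.int64(555), np.int64(304), np.int64(23)), (np.int64(555), np.int64(288), np.int64(23)), (np.int64(556), np.int64(283), np.int64(13)), (np.int64(556), np.int64(274), np.int64(14)), (np.int64(556), np.int64(255), np.int64(22)), (np.int64(556), np.int64(242), np.int64(26))]
```

```bash
python3 go.py 0.599 0.276 0.0455; python3 -m creep '[[1,-0.008,0.005,0.008,0],[1,0,0,0.01,0],[1,0,0,0,0]]' >/dev/null; python3 go.py 0.599 0.276 0.0455
```

```text
t 7.9 p [0.5939 0.27   0.078 ] jaw 102.78 w 0.606 F [-0.2 -0.4 -0.7] q [-17.  38. -13.  96.  12.  47.  66.]
tilt deg xy [ 1.21 -0.15] qd 1.2
tool d (mm) [-5.7  5.  32.6]
t 8.2 p [0.6035 0.2748 0.0595] jaw 102.56 w 0.61 F [-0.6 -0.7 -1.2] q [-18.  40. -13.  95.  13.  46.  66.]
tilt deg xy [ 1.33 -0.16] qd 1.6
tool d (mm) [ 4.5  2.3 13.9]
```

```bash
python3 -m creep '[[1,0.005,0.002,0.004,0],[1,0.001,0,0.004,0],[1,0,0,0.003,0],[1,0,0,0,0]]' >/dev/null; python3 go.py 0.599 0.276 0.0455
```

```text
t 8.6 p [0.5968 0.2752 0.0474] jaw 102.55 w 0.607 F [ 0.1 -0.4 -0.9] q [-18.  40. -13.  96.  13.  44.  65.]
tilt deg xy [ 1.31 -0.17] qd 0.5
tool d (mm) [-2.3  0.3  2. ]
```

```bash
python3 -m creep '[[1,-0.001,0,0.002,0],[1,0,0,0,0]]' >/dev/null; python3 go.py 0.599 0.276 0.0455; python3 -m creep '[[0.3,0,0,0,0],[0.2,0,0,0,0],[0,0,0,0,0],[0,0,0,0,0],[0,0,0,0,0]]' >/dev/null; python3 go.py
```

```text
t 8.8 p [0.598  0.2755 0.0456] jaw 102.56 w 0.605 F [-0.1 -0.7 -1.4] q [-18.  40. -13.  96.  13.  44.  65.]
tilt deg xy [ 1.34 -0.16] qd 0.5
tool d (mm) [-1.1  0.2  0.1]
t 9.3 p [0.5991 0.2761 0.0468] jaw 102.56 w 1.003 F [0.1 0.4 0.3] q [-18.  40. -13.  96.  13.  44.  65.]
tilt deg xy [ 1.46 -0.1 ] qd 0.1
```

```bash
python3 -m creep '[[0,0,0,-0.02,0],[0,0,0,-0.03,0],[0,0,0,-0.03,0],[0,0,0,-0.01,0],[0,0,0,0,0]]' >/dev/null; python3 go.py 0.50 0.1 0.13 103.8;python3 -c "
from h import *
for c in ['scene','top']:
    f=eyes.grab_frame(c);np.savez(c+'5.npz',**f)
    x,y=(270,100) if c=='scene' else (130,150)
    cv2.imwrite(f'pics/{c}5.png',cv2.resize(f['color'][y:y+120,x:x+160],(800,600),interpolation=cv2.INTER_CUBIC))
"
```

```text
t 9.8 p [0.5957 0.2756 0.1381] jaw 102.56 w 1.001 F [ 0.2  0.7 -0.1] q [-17.  33. -14.  94.  11.  53.  67.]
tilt deg xy [ 1.29 -0.18] qd 0.3
tool d (mm) [ 131.7 -150.5    6.5]
roll -1.24
```

View pics/scene5.png

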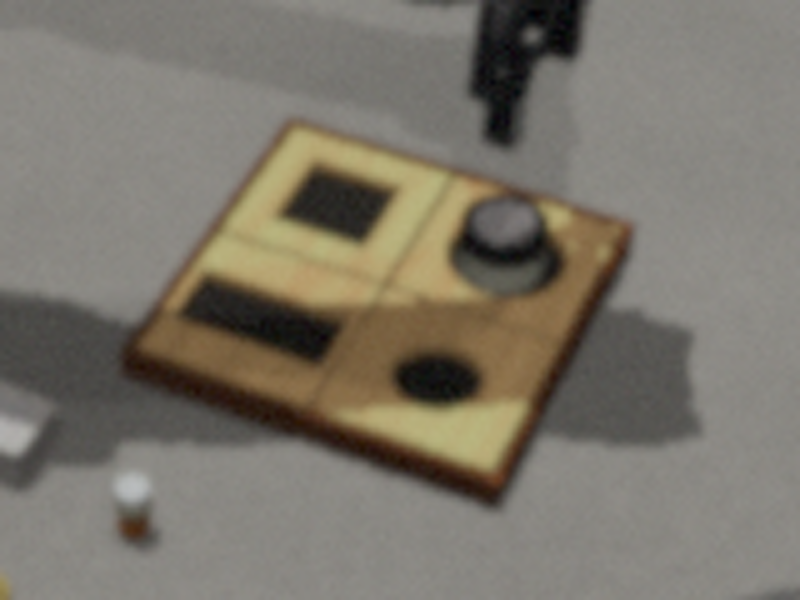

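The pot sits in the wide round recess at crop (505,240). I'll check its height and level later; the tin is next.

```bash
python3 go.py 0.455 -0.024 0.13 103.3; python3 -m creep '[[0,0.02,-0.04,0,0],[0,0.021,-0.042,0,0],[0,0.021,-0.042,0,0],[0,0.021,-0.042,0,0],[0,0.021,-0.042,0,0],[0,0.021,-0.042,0,0],[0,0.01,-0.02,0,0],[0,0,0,0,0]]' >/dev/null; python3 go.py 0.455 -0.024 0.07 103.3
```

```text
t 9.9 p [0.5948 0.2751 0.1363] jaw 102.56 w 0.999 F [0.1 0.6 0.5] q [-17.  34. -14.  94.  11.  53.  67.]
tilt deg xy [ 1.16 -0.25] qd 1.2
tool d (mm) [ 201.6 -261.5    4.7]
roll -0.74
t 10.7 p [ 0.5102 -0.0271  0.1217] jaw 102.77 w 1.0 F [ 0.4 -0.3 -0.6] q [ 10.  22. -13. 115.   7.  44.  96.]
tilt deg xy [-0.03 -0.19] qd 1.1
tool d (mm) [53.  15.4 51.7]
roll -0.53
```

```bash
python3 -m creep '[[0,0.025,0.008,0.01,0],[0,0.025,0.007,0.01,0],[0,0.002,0,0.01,0],[0,0,0,0,0],[0,0,0,0,0]]' >/dev/null; python3 go.py 0.455 -0.024 0.07 103.3
```

```text
t 11.2 p [ 0.4536 -0.0207  0.0869] jaw 102.84 w 1.0 F [-0.4 -0.4  0.2] q [ 10.  21. -13. 123.   8.  37.  95.]
tilt deg xy [-0.32 -0.03] qd 1.2
tool d (mm) [-0.7 -3.5 16.9]
roll -0.46
```

```bash
python3 -m creep '[[0,-0.001,-0.003,0.015,0],[0,0,0,0.015,0],[0,0,0,0.015,0],[0,0,0,0.01,0],[0,0,0,0,0]]' >/dev/null; python3 go.py 0.455 -0.024 0.018 103.3
```

```text
t 11.7 p [ 0.4631 -0.0203  0.0316] jaw 103.07 w 0.997 F [ 0.5 -0.1  0.1] q [  8.  28. -11. 123.  10.  29.  93.]
tilt deg xy [0.17 0.06] qd 1.3
tool d (mm) [ 8.8 -1.8 13.6]
roll -0.23
```

```bash
python3 -m creep '[[0,0.009,-0.002,0.006,0],[0,0.002,0,0.007,0],[0,0,0,0.002,0],[0,0,0,0,0]]' >/dev/null; python3 go.py 0.455 -0.024 0.018 103.3
```

```text
t 12.1 p [ 0.4536 -0.0249  0.0165] jaw 103.09 w 1.002 F [-0.1 -0.2  0.5] q [  9.  29. -10. 125.  11.  27.  93.]
tilt deg xy [0.3  0.06] qd 0.2
tool d (mm) [-1.6  0.5 -1.5]
roll -0.21
```

```bash
python3 -m creep '[[0,-0.001,0,-0.003,0],[1,0,0,0,0],[1,0,0,0,0],[1,0,0,0,0],[1,0,0,0,0],[1,0,0,0,0],[1,0,0,0,0]]' 40 >/dev/null; python3 go.py 0.4825 0.246 0.12 103.8; python3 -m creep '[[1,0,0,-0.02,0],[1,0,0,-0.03,0],[1,0,0,-0.03,0],[1,0,0,-0.02,0],[1,0,0,0,0]]' >/dev/null; python3 go.py 0.4825 0.246 0.12 103.8
```

```text
t 12.8 p [ 0.456  -0.0246  0.0211] jaw 103.08 w 0.502 F [ 0.9  0.8 -0.1] q [  9.  29. -10. 124.  11.  27.  93.]
tilt deg xy [0.46 0.05] qd 0.1
tool d (mm) [-87.8 257.5 -98.5]
roll -0.72
t 13.3 p [ 0.4533 -0.0244  0.1228] jaw 103.11 w 0.506 F [ 1.  -0.4 -0.2] q [ 12.  17. -14. 122.   6.  41.  97.]
tilt deg xy [0.16 0.08] qd 1.2
tool d (mm) [-89.8 256.7   3.3]
roll -0.69
```

```bash
python3 -m creep '[[1,-0.014,0.036,0,0],[1,-0.016,0.046,0,0],[1,-0.016,0.046,0,0],[1,-0.016,0.046,0,0],[1,-0.014,0.044,0,0],[1,-0.01,0.03,0,0],[1,0,0,0,0],[1,0,0,0,0]]' >/dev/null; python3 go.py 0.4825 0.246 0.075 103.8
```

```text
t 14.1 p [0.4803 0.2432 0.1162] jaw 102.67 w 0.504 F [ 0.2  0.3 -0.1] q [-15.  26. -18. 111.  11.  45.  64.]
tilt deg xy [-0.13 -0.04] qd 1.8
tool d (mm) [-2.9  2.3 41.2]
roll -1.13
```

```bash
python3 -m creep '[[1,0,0,0,0]]' >/dev/null; python3 go.py 0.4825 0.246 0.065 103.8;python3 -c "
from h import *
for c in ['scene','top']:
    f=eyes.grab_frame(c);np.savez(c+'6.npz',**f)
    x,y=(270,80) if c=='scene' else (130,190)
    cv2.imwrite(f'pics/{c}6.png',cv2.resize(f['color'][y:y+120,x:x+160],(800,600),interpolation=cv2.INTER_CUBIC))
"
```

```text
t 14.2 p [0.4796 0.2425 0.1153] jaw 102.67 w 0.508 F [ 1.2  0.5 -0.6] q [-15.  26. -18. 111.  11.  45.  64.]
tilt deg xy [-0.21 -0.08] qd 1.0
tool d (mm) [-3.8  2.8 50.3]
roll -1.13
```

View pics/scene6.png

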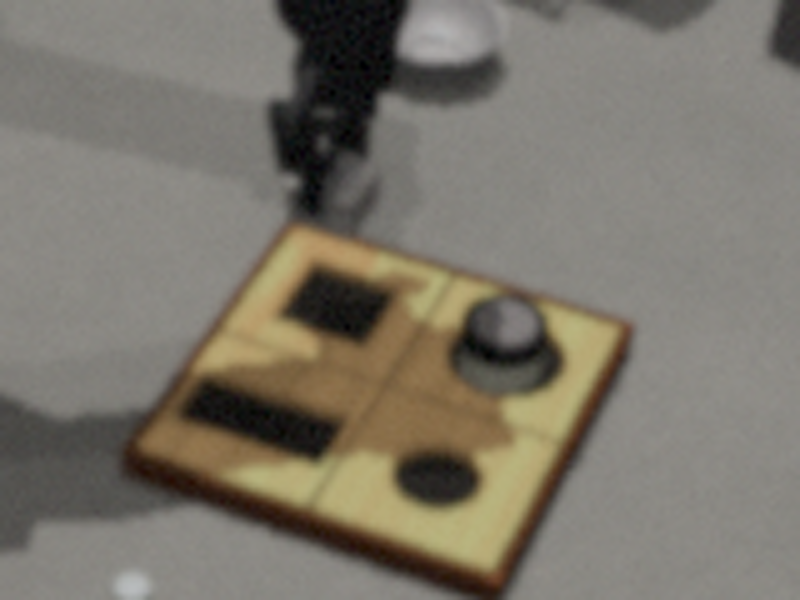

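View pics/top6.png

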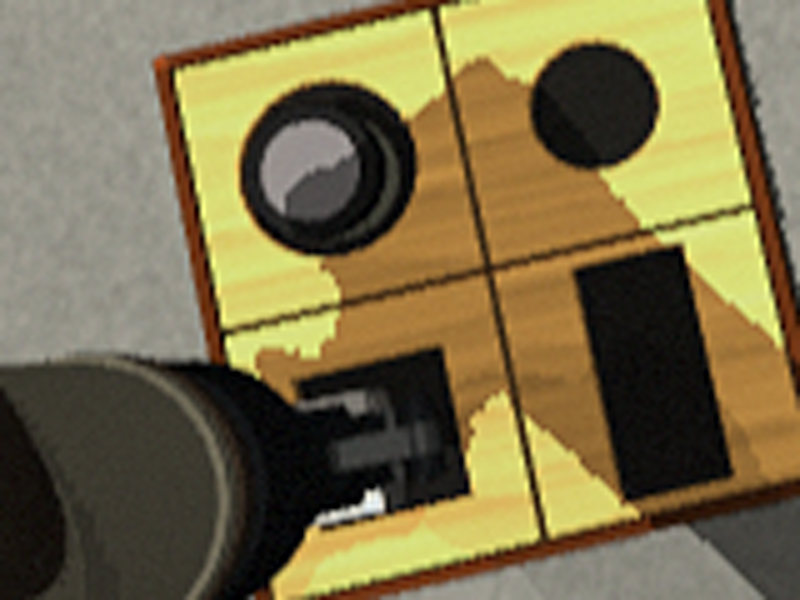

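The pot is centred and flat in its recess (top crop (325,170)). The tin is held over the square recess, so I'll lower it.

```bash
python3 -m creep '[[1,-0.001,0.003,0.015,-1],[1,0.002,0,0.02,0],[1,0.002,0,0.012,0],[1,0,0,0,0],[1,0,0,0,0]]' >/dev/null; python3 go.py 0.4825 0.246 0.0335 103.8
```

```text
t 14.8 p [0.4772 0.2384 0.0648] jaw 103.3 w 0.509 F [ 0.3 -0.2  0.2] q [-16.  30. -16. 113.  13.  39.  62.]
tilt deg xy [-0.19 -0.24] qd 0.9
tool d (mm) [-7.   6.3 31.2]
roll -0.5
```

```bash
python3 -m creep '[[1,-0.005,0.006,0.01,0],[1,0,0,0.009,0],[1,0,0,0.004,0],[1,0,0,0,0]]' >/dev/null; python3 go.py 0.4825 0.246 0.0335 103.8
```

```text
t 15.2 p [0.4823 0.2466 0.0409] jaw 103.3 w 0.501 F [-0.6  0.5  0.3] q [-17.  33. -16. 112.  14.  37.  61.]
tilt deg xy [-0.05 -0.16] qd 0.2
tool d (mm) [-0.1 -0.6  7.4]
roll -0.5
```

```bash
python3 -m creep '[[1,0,0,0.005,0],[1,0,0,0.002,0],[1,0,0,0,0]]' >/dev/null; python3 go.py 0.4825 0.246 0.0335 103.8
```

```text
t 15.5 p [0.4824 0.2467 0.0335] jaw 103.31 w 0.502 F [ 0.7 -0.3  0.3] q [-18.  34. -15. 112.  15.  36.  61.]
tilt deg xy [-0.03 -0.16] qd 0.1
tool d (mm) [ 0.1 -0.7 -0. ]
roll -0.49
```

```bash
python3 -m creep '[[0.4,0,0,0,0],[0.3,0,0,0,0],[0,0,0,0,0],[0,0,0,0,0],[0,0,0,0,0]]' >/dev/null; python3 go.py;  python3 -m creep '[[0,0,0,-0.02,0],[0,0,0,-0.03,0],[0,0,0,-0.03,0],[0,0,0,-0.02,0],[0,0,0,0,0]]' >/dev/null; python3 go.py 0.546 -0.131 0.12 103.8
```

```text
t 16.0 p [0.4832 0.247  0.0345] jaw 103.3 w 0.997 F [-0.1 -0.3  0.7] q [-18.  34. -15. 112.  15.  36.  61.]
tilt deg xy [ 0.06 -0.12] qd 0.1
t 16.5 p [0.4821 0.2468 0.1371] jaw 103.31 w 1.001 F [ 0.5 -0.   0.1] q [-15.  24. -19. 110.  10.  48.  64.]
tilt deg xy [-0.08 -0.18] qd 1.2
tool d (mm) [  24.8 -382.3   18.2]
roll -0.49
```

```bash
python3 -m creep '[[0,0.002,-0.04,0,0],[0,0.002,-0.049,0,0],[0,0.002,-0.049,0,0],[0,0.003,-0.049,0,0],[0,0.003,-0.049,0,0],[0,0.003,-0.049,0,0],[0,0.003,-0.049,0,0],[0,0.002,-0.03,0,0]]' >/dev/null; python3 go.py 0.546 -0.131 0.12 103.8; python3 -m creep '[[0,0,0,0,0],[0,0,0,0,0]]' >/dev/null; python3 go.py 0.546 -0.131 0.09 103.8
```

```text
t 17.3 p [ 0.5481 -0.1141  0.133 ] jaw 104.2 w 0.997 F [0.7 0.4 0. ] q [ 19.  26. -13. 107.   7.  48. 107.]
tilt deg xy [-0.12  0.1 ] qd 31.5
tool d (mm) [  6.1 -15.9  12.9]
roll 0.4
t 17.5 p [ 0.5468 -0.1213  0.1309] jaw 103.59 w 1.0 F [ 0.1  1.  -0.2] q [ 20.  26. -12. 107.   7.  48. 107.]
tilt deg xy [-0.26 -0.02] qd 1.5
tool d (mm) [ 2.9 -9.2 40.9]
roll -0.21
```

```bash
python3 -m creep '[[0,0.003,-0.009,0.015,0],[0,0.002,0,0.02,0],[0,0.002,0,0.015,0],[0,0,0,0,0],[0,0,0,0,0]]' >/dev/null; python3 go.py 0.546 -0.131 0.033 103.8
```

```text
t 18.0 p [ 0.5399 -0.1267  0.0749] jaw 104.11 w 0.999 F [0.9 0.2 1.1] q [ 20.  30. -11. 109.   9.  41. 107.]
tilt deg xy [-0.46  0.13] qd 1.2
tool d (mm) [-5.2 -5.8 41.8]
roll 0.31
```

```bash
python3 -m creep '[[0,-0.005,-0.006,0.01,0],[0,0,0,0.012,0],[0,0,0,0.01,0],[0,0,0,0.004,0],[0,0,0,0,0]]' >/dev/null; python3 go.py 0.546 -0.131 0.033 103.8
```

```text
t 18.5 p [ 0.5477 -0.1303  0.0365] jaw 104.26 w 1.0 F [-1.   0.3 -0.1] q [ 19.  35. -11. 109.  10.  38. 107.]
tilt deg xy [-0.34  0.13] qd 0.3
tool d (mm) [ 1.9 -0.3  3.5]
roll 0.46
```

```bash
python3 -m creep '[[0,0.002,0,0.004,0],[0,0,0,0,0],[1,0,0,0,0],[1,0,0,0,0],[1,0,0,0,0],[1,0,0,0,0],[1,0,0,0,0],[1,0,0,0,0]]' 40 >/dev/null; python3 go.py 0.62 0.1635 0.14 103.8; python3 -m creep '[[1,0,0,0,0],[1,0,0,-0.02,0],[1,0,0,-0.03,0],[1,0,0,-0.03,0],[1,0,0,-0.02,0],[1,0,0,0,0]]' >/dev/null; python3 go.py 0.62 0.1635 0.14 103.8
```

```text
t 19.3 p [ 0.5464 -0.1314  0.0335] jaw 104.24 w 0.302 F [-0.3 -0.1 -2. ] q [ 19.  35. -11. 109.  10.  37. 107.]
tilt deg xy [-0.22  0.09] qd 0.1
tool d (mm) [-143.5  268.  -106.3]
roll 0.44
t 19.9 p [ 0.5444 -0.1305  0.134 ] jaw 104.27 w 0.301 F [ 1.   0.  -1.2] q [ 21.  26. -13. 107.   7.  49. 109.]
tilt deg xy [-0.58  0.21] qd 1.4
tool d (mm) [-145.7  266.3   -5.7]
roll 0.47
```

```bash
python3 -m creep '[[1,-0.02,0.036,0,0],[1,-0.024,0.043,0,0],[1,-0.024,0.043,0,0],[1,-0.024,0.043,0,0],[1,-0.024,0.043,0,0],[1,-0.02,0.036,0,0],[1,-0.006,0.01,0,0],[1,0,0,0,0]]' >/dev/null; python3 go.py 0.62 0.1635 0.075 103.8
```

```text
t 20.7 p [0.6176 0.1565 0.1212] jaw 103.8 w 0.304 F [ 0.5 -1.4 -1.5] q [ -6.  34. -15.  95.  10.  53.  80.]
tilt deg xy [-1.24  0.09] qd 1.2
tool d (mm) [-5.   5.9 46.2]
roll -0.0
```

```bash
python3 -m creep '[[1,-0.005,0.006,0.01,0],[1,0.001,0,0.018,0],[1,0.001,0,0.012,0],[1,0,0,0,0],[1,0,0,0,0]]' >/dev/null; python3 go.py 0.62 0.1635 0.0455 103.8;python3 -c "
from h import *
for c in ['scene','top']:
    f=eyes.grab_frame(c);np.savez(c+'7.npz',**f)
    x,y=(270,90) if c=='scene' else (160,170)
    cv2.imwrite(f'pics/{c}7.png',cv2.resize(f['color'][y:y+120,x:x+160],(800,600),interpolation=cv2.INTER_CUBIC))
"
```

```text
t 21.2 p [0.6162 0.1554 0.0745] jaw 103.38 w 0.302 F [ 0.4 -0.3 -1. ] q [ -6.  38. -14.  96.  11.  49.  78.]
tilt deg xy [-1.58 -0.22] qd 0.9
tool d (mm) [-6.4  6.9 28.8]
roll -0.42
```

View pics/scene7.png

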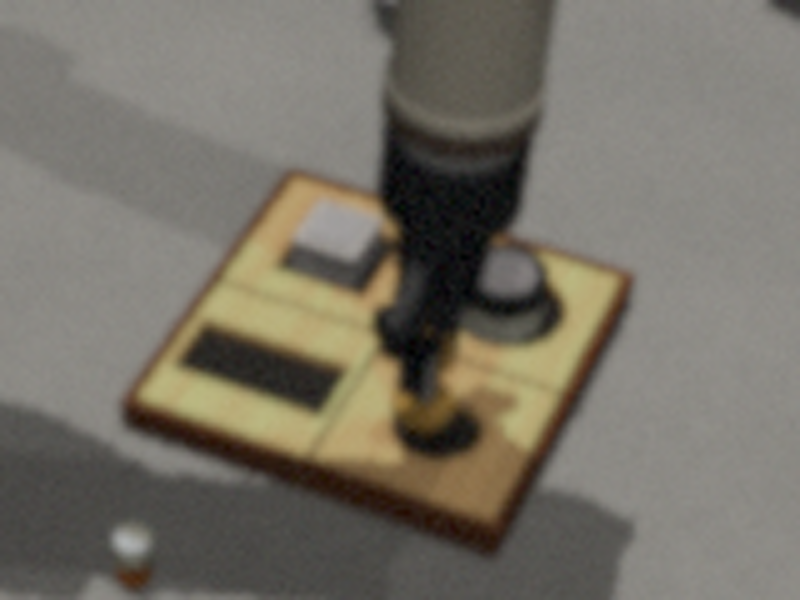

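View pics/top7.png

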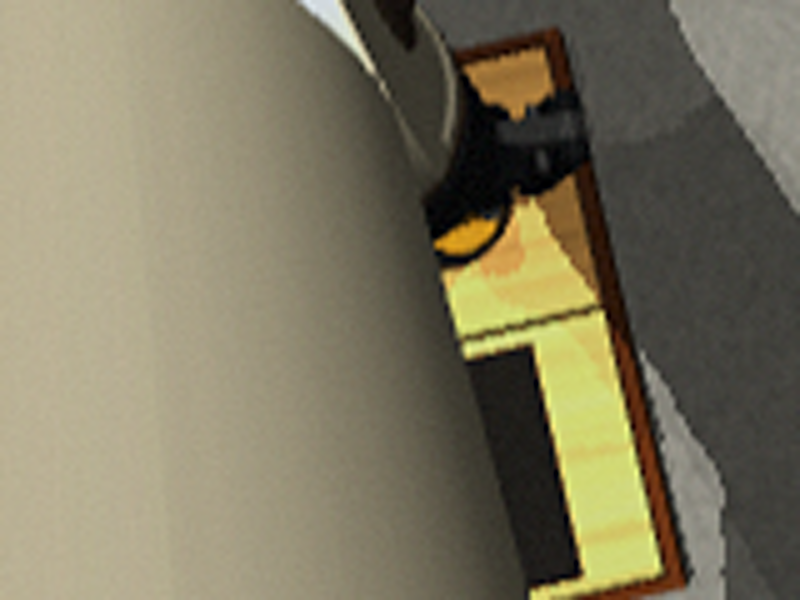

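The tin is seated in the square recess (scene crop (335,245)). The dop is above the small recess and needs about 9 mm of lateral correction, which I'll do before lowering.

```bash
python3 -m creep '[[1,-0.006,0.007,0.004,0],[1,0,0,0.006,0],[1,0,0,0,0]]' >/dev/null; python3 go.py 0.62 0.1635 0.0455 103.8
```

```text
t 21.6 p [0.6225 0.1646 0.0662] jaw 103.33 w 0.303 F [-0.4 -0.8 -1.7] q [ -7.  39. -14.  95.  11.  48.  78.]
tilt deg xy [-1.32 -0.14] qd 1.3
tool d (mm) [ 2.2 -0.5 20.8]
roll -0.47
```

```bash
python3 -m creep '[[1,0.002,0,0.007,0],[1,0,0,0.007,0],[1,0,0,0.004,0],[1,0,0,0,0]]' >/dev/null; python3 go.py 0.62 0.1635 0.046 103.8
```

```text
t 22.0 p [0.6198 0.1645 0.0467] jaw 103.38 w 0.303 F [-0.8 -0.4 -1.8] q [ -7.  40. -13.  96.  12.  46.  77.]
tilt deg xy [-1.32 -0.15] qd 0.1
tool d (mm) [ 0.  -1.   0.7]
roll -0.42
```

```bash
python3 -m creep '[[1,0,0,0.001,0],[1,0,0,0,0],[0.6,0,0,0,0],[0.5,0,0,0,0],[0.3,0,0,0,0],[0,0,0,0,0],[0,0,0,0,0],[0,0,0,0,0]]' >/dev/null; python3 go.py;  python3 -m creep '[[0,0,0,-0.02,0],[0,0,0,-0.03,0],[0,0,0,-0.03,0],[0,0,0,-0.02,0],[0,0,0,0,0]]' >/dev/null; python3 go.py 0.534 -0.317 0.12 -47.5
```

```text
t 22.8 p [0.6214 0.1648 0.0473] jaw 103.36 w 0.996 F [-0.5  0.5  0.3] q [ -7.  40. -13.  96.  12.  46.  77.]
tilt deg xy [-1.13 -0.1 ] qd 0.1
t 23.3 p [0.6222 0.1647 0.1491] jaw 103.38 w 1.003 F [0.4 0.1 0.2] q [ -6.  33. -15.  93.   9.  56.  79.]
tilt deg xy [-1.34 -0.14] qd 1.4
tool d (mm) [ 196.6 -448.3   32.3]
roll -29.12
```

```bash
python3 -m creep '[[0,0,0,0,8.5],[0,0,0,0,8.5],[0,0,0,0,8.5],[0,0,0,0,8.5],[0,0,0,0,8.5],[0,0,0,0,8.5],[0,0,0,0,8.5],[0,0,0,0,8.5]]' >/dev/null;  python3 -m creep '[[0,0,0,0,8.5],[0,0,0,0,8.5],[0,0,0,0,8.5],[0,0,0,0,8.5],[0,0,0,0,8.5],[0,0,0,0,8.5],[0,0,0,0,8.5],[0,0,0,0,8]]' >/dev/null; python3 go.py 0.534 -0.317 0.12 -47.8
```

```text
t 24.9 p [0.6127 0.1607 0.1307] jaw -34.16 w 1.0 F [ 0.2 -0.6  0.2] q [-29.  34.  17.  95. -11.  55. -42.]
tilt deg xy [-2.46 -0.67] qd 72.2
tool d (mm) [-439.   203.4   19.7]
roll 13.64
```

```bash
python3 -m creep '[[0,0,0,0,6],[0,0,0,0,6],[0,0,0,0,0],[0,0,0,0,0]]' >/dev/null; python3 go.py 0.534 -0.317 0.13 -47.8;python3 -c "
from h import *
for c in ['scene','top']:
    f=eyes.grab_frame(c);np.savez(c+'8.npz',**f)
    x,y=(270,90) if c=='scene' else (130,170)
    cv2.imwrite(f'pics/{c}8.png',cv2.resize(f['color'][y:y+120,x:x+160],(800,600),interpolation=cv2.INTER_CUBIC))
"
```

```text
t 25.3 p [0.61   0.1599 0.1259] jaw -46.63 w 1.002 F [0.2 0.8 0.4] q [-31.  35.  20.  95. -13.  55. -53.]
tilt deg xy [-2.77 -0.92] qd 0.7
tool d (mm) [-382.8  294.4    7.2]
roll 1.17
```

View pics/scene8.png

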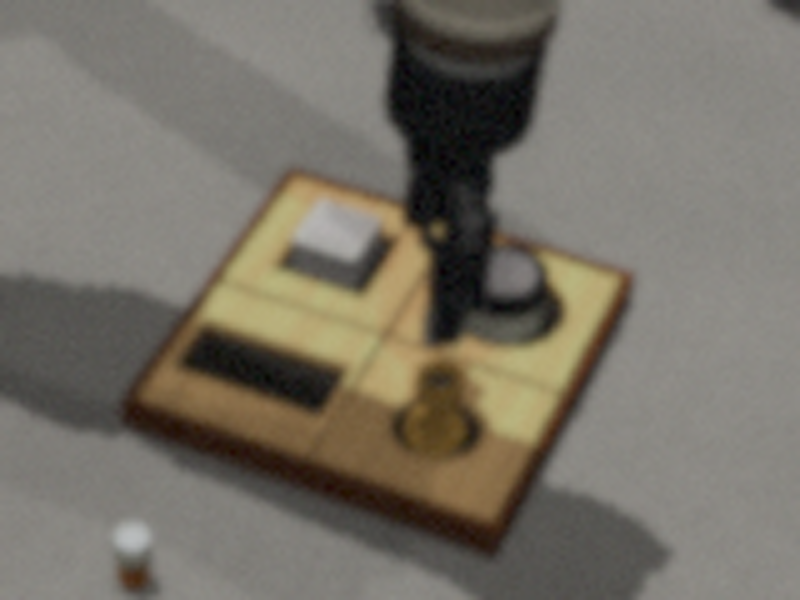

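The dop stands upright in the small recess (crop (438,420)). The stone is next.

```bash
python3 -m creep '[[0,-0.03,0.023,0,0],[0,-0.038,0.029,0,0],[0,-0.038,0.029,0,0],[0,-0.038,0.029,0,0],[0,-0.038,0.029,0,0],[0,-0.038,0.029,0,0],[0,-0.038,0.029,0,0],[0,-0.038,0.029,0,0]]' >/dev/null; python3 go.py 0.534 -0.317 0.13 -47.8
```

```text
t 26.2 p [ 0.5562 -0.2083  0.1329] jaw -44.75 w 1.003 F [1.  0.3 0.4] q [ -0.  31.  23. 102. -13.  52. -16.]
tilt deg xy [-2.47 -0.55] qd 49.1
tool d (mm) [-92.8  60.8   4.9]
roll 3.05
```

```bash
python3 -m creep '[[0,-0.036,0.022,0,1],[0,-0.032,0.02,0,1],[0,-0.012,0.008,0,1],[0,0,0,0,0],[0,0,0,0,0]]' >/dev/null; python3 go.py 0.534 -0.317 0.10 -47.8
```

```text
t 26.7 p [ 0.5297 -0.3139  0.136 ] jaw -48.27 w 1.004 F [-0.1 -0.3 -0.8] q [  9.  33.  25.  99. -14.  54.  -9.]
tilt deg xy [-2.39 -0.8 ] qd 0.3
tool d (mm) [ 2.6  5.8 35.8]
roll -0.47
```

```bash
python3 -m creep '[[0,0.002,0.006,0.02,0],[0,0,0,0.03,0],[0,0,0,0.02,0],[0,0,0,0,0],[0,0,0,0,0]]' >/dev/null; python3 go.py 0.534 -0.317 0.021 -47.8
```

```text
t 27.2 p [ 0.5399 -0.3045  0.0643] jaw -47.16 w 0.998 F [ 0.1 -0.4  0.7] q [ 10.  38.  22. 100. -17.  47.  -7.]
tilt deg xy [-2.13 -0.44] qd 1.3
tool d (mm) [-11.4   6.   43.6]
roll 0.64
```

```bash
python3 -m creep '[[0,-0.011,0.006,0.012,0],[0,-0.003,0,0.012,0],[0,0,0,0.01,0],[0,0,0,0.004,0],[0,0,0,0,0]]' >/dev/null; python3 go.py 0.534 -0.317 0.021 -47.8
```

```text
t 27.7 p [ 0.5343 -0.3188  0.0264] jaw -46.98 w 1.0 F [-0.8  0.6 -0.4] q [ 13.  42.  21. 100. -18.  43.  -5.]
tilt deg xy [-1.89 -0.49] qd 0.3
tool d (mm) [ 1.2 -1.5  5.3]
roll 0.82
```

```bash
python3 -m creep '[[0,0.001,-0.001,0.005,0.8],[0,0,0,0,0],[1,0,0,0,0],[1,0,0,0,0],[1,0,0,0,0],[1,0,0,0,0],[1,0,0,0,0],[1,0,0,0,0]]' 40 >/dev/null; python3 go.py; python3 -m creep '[[1,0,0,0,0],[1,0,0,-0.02,0],[1,0,0,-0.03,0],[1,0,0,-0.03,0],[1,0,0,-0.02,0],[1,0,0,0,0]]' >/dev/null; python3 go.py 0.5105 0.136 0.14 -76.3
```

```text
t 28.5 p [ 0.5352 -0.3176  0.0222] jaw -47.84 w 0.316 F [-0.6  0.1 -1. ] q [ 12.  42.  21. 100. -18.  43.  -6.]
tilt deg xy [-1.78 -0.53] qd 0.1
t 29.1 p [ 0.5358 -0.3152  0.1221] jaw -47.86 w 0.317 F [ 1.   0.2 -1.5] q [ 10.  34.  24.  98. -15.  53.  -8.]
tilt deg xy [-2.16 -0.34] qd 1.6
tool d (mm) [ 283.5 -351.9  -19.7]
roll 28.44
```

```bash
python3 -m creep '[[1,0,0,-0.005,6],[1,0,0,-0.005,7],[1,0,0,-0.003,7],[1,0,0,0,7],[1,0,0,0,0],[1,0,0,0,0]]' >/dev/null; python3 go.py 0.5105 0.136 0.13 -76.3
```

```text
t 29.7 p [ 0.5326 -0.3127  0.1282] jaw -75.68 w 0.316 F [-0.3 -0.3 -2.8] q [  5.  35.  31.  98. -19.  55. -32.]
tilt deg xy [-2.61 -0.12] qd 0.7
tool d (mm) [  89.6 -440.2   -1.7]
roll 0.62
```

```bash
python3 -m creep '[[1,0.007,-0.036,0,0],[1,0.009,-0.046,0,0],[1,0.009,-0.046,0,0],[1,0.009,-0.046,0,0],[1,0.009,-0.046,0,0],[1,0.009,-0.046,0,0],[1,0.009,-0.046,0,0],[1,0.009,-0.046,0,0]]' >/dev/null; python3 go.py 0.5105 0.136 0.13 -76.3
```

```text
t 30.5 p [0.5057 0.0525 0.1228] jaw -75.2 w 0.315 F [ 1.   0.7 -1.3] q [-33.  25.  29. 114. -16.  48. -69.]
tilt deg xy [-2.76 -0.54] qd 52.2
tool d (mm) [ 25.6 -79.5  -8.2]
roll 1.1
```

```bash
python3 -m creep '[[1,0.01,-0.035,-0.004,1],[1,0.008,-0.025,0,0],[1,0.003,-0.008,0,0],[1,0,0,0,0],[1,0,0,0,0]]' >/dev/null; python3 go.py 0.5105 0.136 0.065 -76.3;python3 -c "
from h import *
for c in ['scene','top']:
    f=eyes.grab_frame(c);np.savez(c+'9.npz',**f)
    x,y=(270,90) if c=='scene' else (160,190)
    cv2.imwrite(f'pics/{c}9.png',cv2.resize(f['color'][y:y+120,x:x+160],(800,600),interpolation=cv2.INTER_CUBIC))
"
```

```text
t 31.0 p [0.506  0.1346 0.1239] jaw -74.79 w 0.314 F [ 0.3 -0.8 -2.2] q [-40.  27.  28. 111. -16.  49. -78.]
tilt deg xy [-2.93 -0.45] qd 0.9
tool d (mm) [ 7.7  0.2 58.6]
roll 1.51
```

View pics/scene9.png

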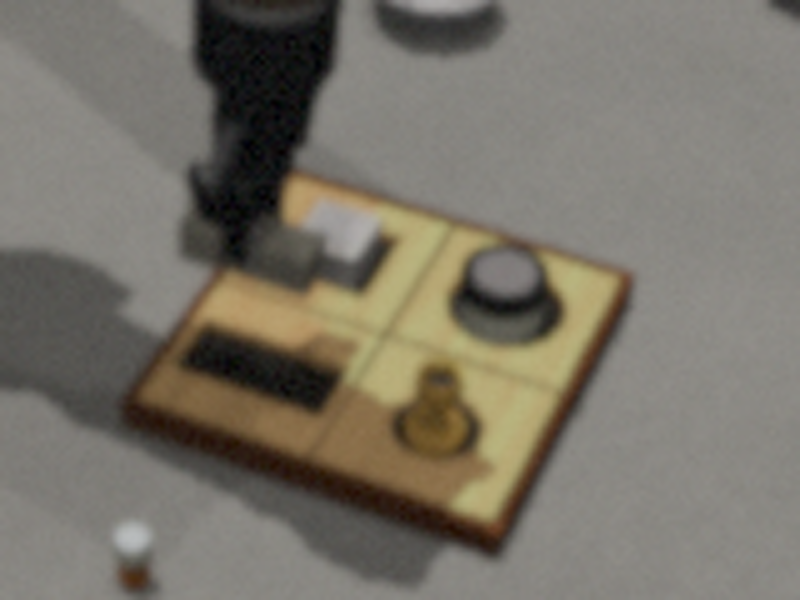

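View pics/top9.png

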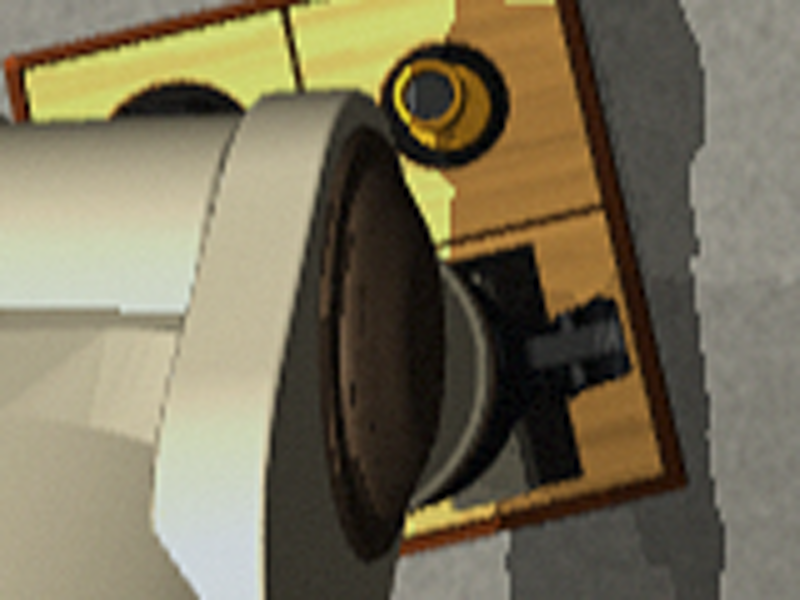

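The stone is held level above its bay (scene crop (255,250)), roughly centred in the jaws. I'll lower it.

```bash
python3 -m creep '[[1,0.006,0,0.012,1.2],[1,0.002,0,0.018,0],[1,0,0,0.015,0],[1,0,0,0.006,0],[1,0,0,0,0],[1,0,0,0,0]]' >/dev/null; python3 go.py 0.5105 0.136 0.035 -76.3
```

```text
t 31.7 p [0.5141 0.1274 0.069 ] jaw -77.04 w 0.318 F [-0.4  0.5 -1.7] q [-37.  32.  26. 112. -20.  43. -76.]
tilt deg xy [-2.84 -0.57] qd 0.5
tool d (mm) [ 0.2 -9.1 34. ]
roll -0.74
```

```bash
python3 -m creep '[[1,0,-0.008,0.006,-0.7],[1,0,-0.001,0.006,0],[1,0,0,0.004,0],[1,0,0,0,0]]' >/dev/null; python3 go.py 0.5105 0.136 0.035 -76.3
```

```text
t 32.1 p [0.5122 0.1374 0.0531] jaw -76.28 w 0.317 F [-0.1 -0.5 -1.6] q [-37.  34.  25. 112. -21.  41. -76.]
tilt deg xy [-2.69 -0.5 ] qd 0.3
tool d (mm) [-1.1  1.  18.1]
roll 0.02
```

```bash
python3 -m creep '[[1,-0.001,0.001,0.006,0],[1,0,0,0.006,0],[1,0,0,0.004,0],[1,0,0,0,0]]' >/dev/null; python3 go.py 0.5105 0.136 0.0345 -76.3;python3 -c "
from h import *
f=eyes.grab_frame('scene')
x,y=(270,110)
cv2.imwrite('pics/scene10.png',cv2.resize(f['color'][y:y+90,x:x+120],(800,600),interpolation=cv2.INTER_CUBIC))
"
```

```text
t 32.5 p [0.5107 0.136  0.0359] jaw -76.26 w 0.315 F [-0.7 -0.1 -1.9] q [-37.  35.  24. 113. -22.  39. -75.]
tilt deg xy [-2.67 -0.49] qd 0.1
tool d (mm) [-0.1 -0.   1.4]
roll 0.04
```

View pics/scene10.png

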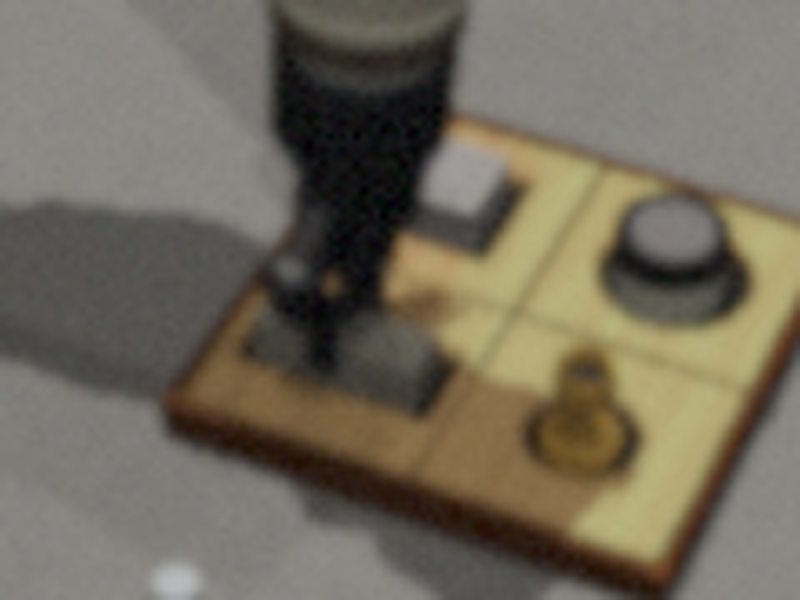

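The stone is in the recess, spanning crop (250,340) to (430,390). I'll release it and retreat.

```bash
python3 -m creep '[[1,0,0,0.001,0],[1,0,0,0,0],[0.6,0,0,0,0],[0.5,0,0,0,0],[0.3,0,0,0,0],[0,0,0,0,0],[0,0,0,0,0],[0,0,0,0,0]]' >/dev/null; python3 go.py;  python3 -m creep '[[0,0,0,-0.02,0],[0,0,0,-0.03,0],[0,0,0,-0.04,0],[0,0,0,-0.04,0],[0,0,0,-0.04,0],[0,0,0,-0.02,0],[0,0,0,0,0]]' >/dev/null; python3 go.py 0.5 -0.1 0.2
```

```text
t 33.35 p [0.5126 0.1363 0.0366] jaw -76.29 w 1.001 F [ 0.5  0.  -0.3] q [-37.  35.  24. 113. -22.  39. -75.]
tilt deg xy [-2.47 -0.42] qd 0.1
t 34.05 p [0.5198 0.1371 0.2324] jaw -76.33 w 0.999 F [ 0.1 -0.5 -0.6] q [-43.  19.  32. 105. -12.  62. -83.]
tilt deg xy [-2.69 -0.52] qd 1.0
tool d (mm) [-73.7 225.7  35.5]
```

```bash
python3 -m creep '[[0,0.01,0.04,0,0],[0,0.01,0.045,0,0],[0,0.01,0.045,0,0],[0,0.01,0.045,0,0],[0,0.01,0.045,0,0],[0,0.01,0.045,0,0],[0,0.01,0.045,0,0],[0,0,0,0,0]]' >/dev/null; python3 go.py;  python3 - <<'E'
from h import *
np.set_printoptions(precision=4,suppress=True)
for c in ['scene','top']:
    f=eyes.grab_frame(c); cv2.imwrite(f'pics/{c}11.png',f['color'])
    np.savez(c+'11.npz',**f)
    P=cloud(f)
    for n in ['stone','tin','pot','dop','half_stone','post']:
        for o in eyes.outline_of(f,n)[:3]:
            if o['p']<.3: continue
            q=P[o['mask']&np.isfinite(P[...,2])]; zt=np.percentile(q[:,2],90); T=q[q[:,2]>zt-.006]
            r=cv2.minAreaRect((T[:,:2]*1000).astype(np.float32))
            A=np.c_[T[:,:2],np.ones(len(T))]; k=np.linalg.lstsq(A,T[:,2],rcond=None)[0]
            print(c,n,round(o['p'],2),'ztop',round(zt,4),np.round(r[0],1),np.round(r[1],1),round(r[2],1),'slope deg',np.degrees(k[:2]).round(1))
E
```

```text
t 34.85 p [ 0.6631 -0.1518  0.217 ] jaw -75.66 w 0.999 F [-0.5 -0.8  0.2] q [-11.  36.  33.  84. -19.  69. -51.]
tilt deg xy [-3.29 -0.38] qd 3.0
scene stone 0.51 ztop 0.0414 [590.9  49.6] [ 64.5 282.6] 40.9 slope deg [ 12.5 -44.9]
scene tin 0.55 ztop 0.0438 [483.4 243.2] [45.2 48.2] 10.2 slope deg [-0.4  1.2]
scene pot 0.51 ztop 0.0499 [589.2 269.8] [55.7 51.6] 80.9 slope deg [0.4 0.6]
scene dop 0.52 ztop 0.0613 [620.9 162.5] [22.4 27.3] 21.9 slope deg [-1.8 -7.1]
scene half_stone 0.75 ztop 0.0299 [ 631.6 -319.4] [28.1 42.7] 42.2 slope deg [-2.4  0.8]
scene half_stone 0.74 ztop 0.0306 [ 640.3 -218.9] [41.7 29.3] 49.3 slope deg [-1.8  0.3]
scene half_stone 0.71 ztop 0.0296 [ 814.4 -216.2] [36.9 28.1] 80.7 slope deg [-1.3  0.3]
top stone 0.69 ztop 0.042 [510.2 135.7] [77.4 28.1] 12.9 slope deg [-0.3  1.3]
top tin 0.69 ztop 0.0445 [480.7 246.6] [43.8 44.8] 13.5 slope deg [-0.2  0.5]
top tin 0.38 ztop 0.0241 [481.8 246.7] [109.9 114.2] 14.2 slope deg [0. 0.]
top pot 0.79 ztop 0.0502 [588.6 272.9] [53.3 50. ] 83.7 slope deg [0.1 0.5]
top dop 0.52 ztop 0.0645 [617.2 163.6] [25.8 25.9] 1.0 slope deg [1.  1.9]
top half_stone 0.52 ztop 0.029 [ 815.1 -198.7] [ 3.9 19.6] 81.2 slope deg [-12.1 -34.9]
```

View pics/top11.png

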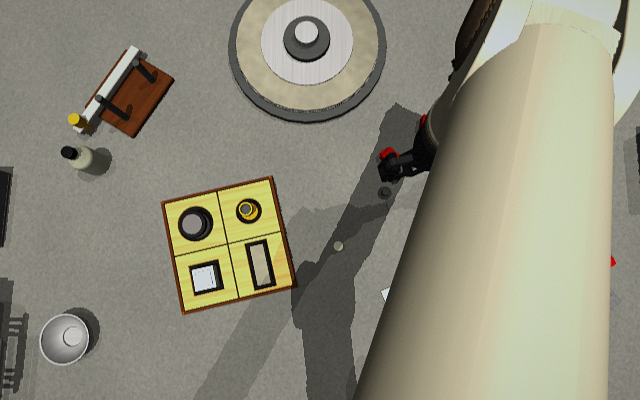

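View pics/scene11.png

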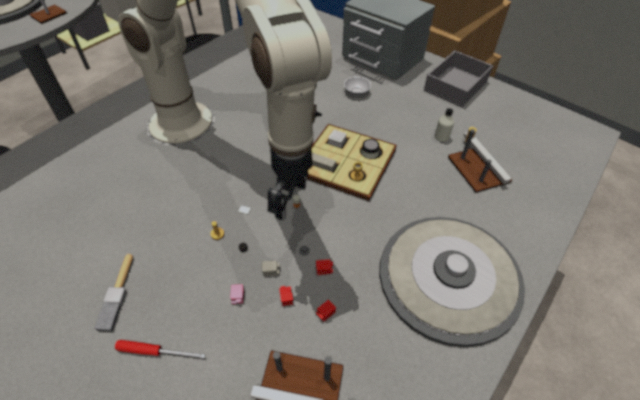

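All four items read at the right heights (about 12 mm above their on-table readings), level and centred. The half stone and the post haven't moved, and the arm is clear, so I'm handing in.

```bash
python3 -c "
from cell import job
print(job.job_done())"
```

```text
the job is handed in; nothing more can be done
None
```

The pot, tin, dop and stone are each in their own recess, and I handed the job in at about 35 s (limit 109 s), with the gripper open and well clear.

- **Seating:** each of the four read 12 to 12.5 mm higher in the last top view than when standing on the table, which matches the recess floor. The tops were level to about 2° or better, and centres were within about 3 mm of the recess centres.
- **Half stone and post:** the half stone had moved no more than about 1 mm, which is within measurement error. The network did not report the post in the last pictures. In the scene view it still stands at its starting pixel, about (217, 230).
- **Disagreements:**
  - The two cameras differed by about 3 mm, and heights read about 2 mm high throughout, as they did at the start.
  - In the last scene view the stone's outline and the dop's slope were unreliable because the arm partly hid the caddy. I relied on the top view for those two.
  - The tool tilted 1 to 3° during the moves. The things released flat all the same.

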